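Stow the whetstone under the cantilever tray

ROBOT

A 7-joint arm with a two-finger parallel gripper is mounted at the origin on the work surface. World frame = base frame: x ahead of the robot, y to its left, z up, the work surface at z = 0. Lengths are in m, angles in rad, forces in N, time in s.
With the tool pointing down it reaches from about 0.35 to 0.9 m from the base axis. Payload 19.9 kg.
Tool frame: the origin (TCP) lies midway between the tips of the shut fingers; the grasp point (between the pads) lies 19 mm behind it; z points along the fingers, y is the direction in which the jaws open and shut (so a half turn about z gives the same grasp; the last joint's range is limited). The gripper opens to 85 mm and grips with 20 to 120 N. Pads are 22 mm wide; open, the fingers measure 114 mm over their backs; the gripper's body (76 mm by 85 mm) begins 54 mm behind the grasp point. The pads swing forward as they close: fully open they stand 13 mm farther back than shut.
Start: joints at [-1.355, 0.417, -0.01, 1.614, 0.005, 1.111, -0.053], TCP at [0.159, 0.604, 0.231] pointing down, gripper open.
Joint ranges: [-2.81, 2.81], [-0.39, 2.02], [-1.27, 1.25], [0.06, 2.57], [-1.19, 4.33], [0.19, 2], [-2.82, 2.82]. Speed limits (rad/s): [1.89, 1.89, 2.39, 2.39, 3.01, 3.01, 3.01].

INTERFACE

Orientations are given as a unit quaternion [w, x, y, z].
In Python, from bench import env gives the robot as it stands.
- The arm moves only by the tool jog_arm, never from a script. Its argument "increments" is a list of rows, each a list of 3 entries, a list of its own where there are three numbers: the shift along the tool's x, y, z in cm, then the turn, a rotation vector about the tool's x, y, z in degrees, then the finger opening in cm, from 0 to 8.54. A call has 1 to 8 rows; each row shifts and turns the commanded pose from where the row before left it, along the tool's axes as they then stand; what a row does not reach is not made up. A row lasts 1/10 s, in which the tool goes at most 50 mm and 8.59 degrees, less where a joint would pass 70% of its speed; a pose out of reach is approached as far as the arm can. A call is refused whole if a number of a shift passes 5 or a number of a turn 8.59, either way. A call with a gripper value outside its range is refused whole. The fingers move at their own pace and stop on an object; "grip_force" is the grip in N (left out, the last holds). Time passes only in rows, so rows that do not move let the fingers close. It gives the time, the measured TCP pose, the force and the opening at its end, in the units of the state.
- env.get_state(): the state, without advancing time (a new reading comes with each control period).
- env.read_camera(name): name is "scene" or "top" or "wrist"; returns a dict with "color" (420x560x3 uint8, blue, green, red), "vfov" (degrees; the focal length in pixels is half the picture's height over the tangent of half this angle, whatever the lens; pixels are square), "cx", "cy" (the principal point, pixels), "extrinsics" (4x4, takes a point from camera to world coordinates). Camera axes: x right, y down, z forward; pixel columns grow to the right and rows downward; lengths in m; the calibration is good to about 2 mm. A picture is of the moment at which its call begins. There is no depth.
- env.hand_in(): hands the job in, once; it reports no verdict.
The state is a dict: "time_s": time; "qpos": joint angles; "joint_vel": joint speeds; "tau": joint torques, N m; "tool_pos": TCP position; "orientation": TCP orientation; "contact_force": force on the tool from outside, world axes, zero at the start; "moment": the same for the moment, N m; "finger_gap": finger opening in m.
Only numpy, scipy, OpenCV 4.12 (cv2) and the standard library are available. Lean on these libraries where they do the work, as an engineer would, in place of code of your own. Each camera call takes 0.05 s, during which the arm holds its last target.

TASK

The knives are done, so put the whetstone away in the cook's tool box. Swing the top tray up and over until it is fully back, lay the whetstone flat on the floor of the empty long bay underneath without dropping it, then swing the tray over and lower it fully home again. Spill nothing out of the tray, and leave the jar in the box and everything else on the counter where it is.

Things in the scene. Friction and masses are not known exactly. Their poses are not given: they have to be found in the camera images.
- toolbox: Two-tier open cook's tool box of plain sheet metal, fixed, 170 mm deep (its x, front to back; the front faces the robot) by 320 wide (its y), z up. Origin: centre of its underside on the counter. Base tier 85 mm high, walls 4; a 60 mm high divider at y = +56 mm parts the long bay (y < 56, see long_bay) from a short bay with a jar. The tray on top covers both when down.
- long_bay (a point): Centre of the floor of the base tier's long bay, empty, 9 mm above the counter; axes as the toolbox. The bay is 162 mm (x) by 210 mm (y), its floor 76 mm below the base rim. Point at x = 0, y = -51 mm in the toolbox frame.
- tray_swing (a joint): Swing s of the tray on its straps, rad: 0 = home, down on the base; 2.007 = back at its stop, clear behind the base. Four straps, 105 mm between rivets, keep the tray level: it does not turn; at s every tray point lies 105*(cos 30deg - cos(30deg+s)) mm further back (box x) and 105*(sin(30deg+s) - sin 30deg) mm higher than at home. Stiff rivets: it stays where left; up to 8 N along the arc moves it.
- tray_handle (a point): Centre of the bar of the tray's handle, a fixed steel bow on the middle of the tray's front wall: bar 9 mm thick, 120 mm long along the box's y, 45 mm above the tray rim (170 mm above the counter at home), over an open window 110 x 40 mm. Axes as toolbox; moves with the tray. Tray 170 x 320 x 40 mm, 3 mm walls; dividers at y = +-57 mm, 31 mm high; the middle cell behind the handle is empty.
- stone_center (a point): Centre of the whetstone: a plain oblong block 150 x 50 x 25 mm (its x, y, z), one layer grey and one brown, 0.3 to 0.5 kg, lying flat on the chopping board. Either face may be up when stowed.
- board: White chopping board, fixed, 320 x 240 mm (its x, y), 15 mm thick, origin at the centre of its underside on the counter.
- knife_center (a point): Kitchen knife lying flat on the board along the board's x, 280 mm long, 45 mm wide, up to 16 mm thick; the point is near its middle. Leave it.
- peeler_center (a point): Peeler lying in a side cell of the tray, 120 x 56 x 12 mm; the point is 6 mm above the tray floor. It rides with the tray.
- nozzle_center (a point): Small steel piping nozzle standing in a side cell of the tray, 34 mm in diameter, 34 mm high; the point is 15 mm above the tray floor. It rides with the tray.
- timer_center (a point): Round kitchen timer in a side cell of the tray, 58 mm in diameter, 27 mm high; the point is 10 mm above the tray floor. It rides with the tray.
- spice_jar_center (a point): Jar, 48 mm in diameter, 58 mm high, in the short bay of the base tier; the point is its centre. Leave it.
- sauce_center (a point): Glass bottle standing on the counter, 60 mm in diameter, 190 mm high; the point is its centre. Leave it.
- cup_center (a point): Steel cup standing on the counter, 72 mm in diameter, 80 mm high; the point is its centre. Leave it.
- bowl_center (a point): Black bowl on the counter, 120 mm in diameter, 50 mm high; the point is its centre. Leave it.
- tongs_center (a point): Steel tongs lying on the counter, 235 mm long, 70 mm wide, 20 mm high; the point is near the middle. Leave them.

How it is judged:
On the way, in this order (a step that is already met when the one before it is completed fails the run):
1. the tray is swung fully back (within about 0.15 rad of its stop) (value of joint tray_swing above 1.85 rad), for 0.2 s.
2. the whetstone lies flat in the long bay, let go, while the tray is still back (x of stone_center in the frame of toolbox between -0.065 and 0.065 m and y of stone_center in the frame of toolbox between -0.14 and 0.04 m and z of stone_center in the frame of toolbox between 0 and 0.032 m and angle between the z axis of stone_center and the z axis of toolbox, either way round below 0.2 rad and value of joint tray_swing above 1.5 rad and contact force between stone and the fingers below 0.1 N and linear speed of stone below 0.05 m/s), for 0.2 s.
At the end, for the whole second after the job is handed in: The whetstone lies flat (within 0.2 rad) on the floor of the long bay; the tray is home (swing under 0.05 rad, about 5 mm of lift); peeler, nozzle and timer are still in the tray and the jar still in its bay; knife, bottle, cup, bowl and tongs are within 40 mm of where they stood (x of stone_center in the frame of toolbox between -0.065 and 0.065 m and y of stone_center in the frame of toolbox between -0.14 and 0.04 m and z of stone_center in the frame of toolbox between 0 and 0.032 m and angle between the z axis of stone_center and the z axis of toolbox, either way round below 0.2 rad and value of joint tray_swing below 0.05 rad and linear speed of stone below 0.02 m/s and z of peeler_center in the frame of tray_handle between -0.088 and -0.045 m and x of peeler_center in the frame of tray_handle between 0 and 0.17 m and y of peeler_center in the frame of tray_handle between -0.16 and 0.16 m and z of nozzle_center in the frame of tray_handle between -0.088 and -0.045 m and x of nozzle_center in the frame of tray_handle between 0 and 0.17 m and y of nozzle_center in the frame of tray_handle between -0.16 and 0.16 m and z of timer_center in the frame of tray_handle between -0.088 and -0.045 m and x of timer_center in the frame of tray_handle between 0 and 0.17 m and y of timer_center in the frame of tray_handle between -0.16 and 0.16 m and x of spice_jar_center in the frame of toolbox between -0.085 and 0.085 m and y of spice_jar_center in the frame of toolbox between 0.056 and 0.16 m and z of spice_jar_center in the frame of toolbox below 0.06 m and distance of each of sauce_center, cup_center, bowl_center, tongs_center, knife_center from where it was at the start of the episode below 0.04 m); the robot touches nothing.
It fails at once if the whetstone is let fall (over 0.7 m/s with no finger on it, a drop of about 25 mm) (linear speed of stone above 0.7 m/s and contact force between stone and the fingers below 0.05 N).
It also fails if it takes over 72 s, if anything falls off the work surface, if the arm or the gripper's body presses on something with over 40 N, if the wrist force passes 120 N, or if a joint passes its speed limit or range.

## Working session

There is one attempt and no reset: what is moved stays moved. The work goes in short steps, Python scripts to look and compute and a tool call to move; the robot and the scene stay as the last step left them, time stands still between calls to the robot, and variables do not carry over. Pictures are saved under pics/ and viewed, and the job is handed in when it is done.

Besides the shell and the picture viewer there is one more tool, called in YAML: its name, and indented under it one key for each argument. jog_arm: Moves the arm, as the interface text tells. Its arguments: {"type":"object","properties":{"increments":{"type":"array","items":{"type":"array"}},"grip_force":{"type":"number"}},"required":["increments"]}

```bash
ls; mkdir -p pics; python3 - <<'E'
from bench import env
import cv2,numpy as np
print(env.get_state())
for n in ["scene","top","wrist"]:
    c=env.read_camera(n)
    cv2.imwrite(f"pics/{n}0.png",c["color"])
    print(n,c["vfov"],c["cx"],c["cy"],np.round(c["extrinsics"],4).tolist())
E
```

```text
pics
{'time_s': 0.0, 'qpos': array([-1.3545016 ,  0.41796868, -0.01025623,  1.61419123,  0.00470022,
        1.11072347, -0.05298723]), 'joint_vel': array([ 1.96270962e-03,  1.15620959e-04,  4.07942091e-04, -1.26410997e-03,
        1.13738044e-05,  6.19881953e-04,  2.43870230e-03]), 'tau': array([-3.89898360e-04, -8.64458656e+01,  6.78539146e-01, -4.34876919e+01,
        1.90783589e-02,  7.54263194e-03,  1.31768124e-05]), 'tool_pos': array([0.15928833, 0.60398483, 0.23065663]), 'orientation': array([-2.51873991e-05,  1.28551404e-01,  9.91702644e-01, -6.33374216e-04]), 'contact_force': array([-0.04524088,  0.56020279,  0.2377114 ]), 'moment': array([-0.02497792, -0.04232907,  0.06189743]), 'finger_gap': 0.0854264350266634}
scene 53.35302701307702 281.1288087595244 206.67806627304577 [[-0.5932, 0.6691, -0.4476, 1.0708], [0.805, 0.4937, -0.3289, 0.3928], [0.0009, -0.5555, -0.8315, 1.1527], [0.0, 0.0, 0.0, 1.0]]
top 46.74515592652467 281.3714614849409 213.43866412349118 [[-0.0024, -0.9934, 0.115, 0.3379], [-0.9999, 0.0037, 0.0107, -0.0163], [-0.0111, -0.1149, -0.9933, 1.574], [0.0, 0.0, 0.0, 1.0]]
wrist 66.05793851618796 280.0090598439441 207.44858609603602 [[0.2546, 0.9209, 0.2953, 0.0845], [0.967, -0.2423, -0.0783, 0.6243], [-0.0006, 0.3055, -0.9522, 0.3727], [0.0, 0.0, 0.0, 1.0]]
```

View pics/scene0.png

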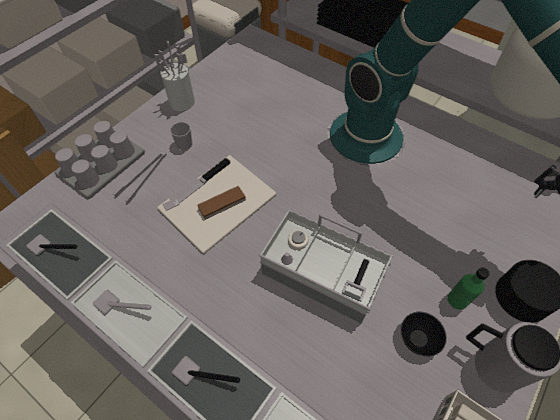

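View pics/top0.png

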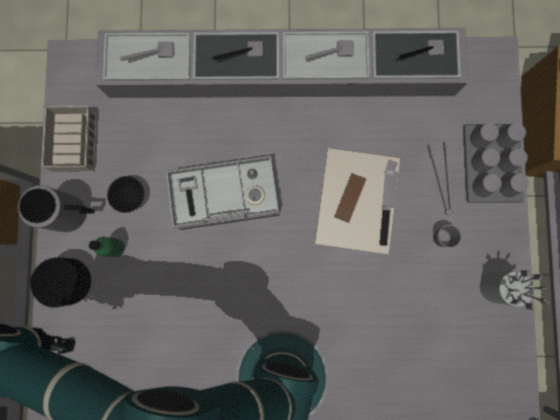

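View pics/wrist0.png

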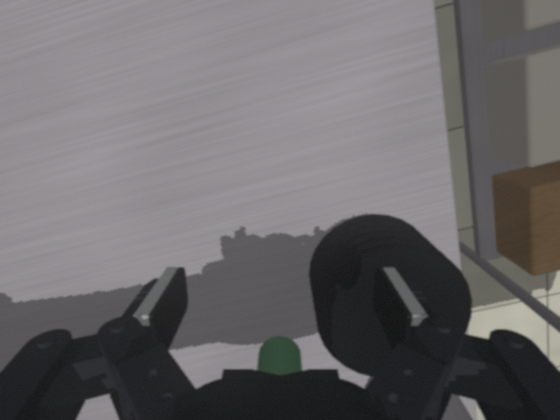

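The top picture shows the tool box around (223,190), the stone at (350,197) on the board and the knife at (387,215). The bottle stands at (107,246) and the bowl at (126,193). I'll zoom in to measure the box and stone.

```bash
python3 - <<'E'
import cv2,numpy as np
t=cv2.imread("pics/top0.png"); s=cv2.imread("pics/scene0.png")
a=cv2.resize(t[140:245,155:295],None,fx=5,fy=5,interpolation=cv2.INTER_CUBIC); cv2.imwrite("pics/topz.png",a)
b=cv2.resize(s[200:330,250:400],None,fx=4.5,fy=4.5,interpolation=cv2.INTER_CUBIC); cv2.imwrite("pics/scz.png",b)
h=cv2.cvtColor(t,cv2.COLOR_BGR2HSV)
for p in [(350,197),(340,170),(223,190),(300,120)]: print(p,t[p[1],p[0]],h[p[1],p[0]])
E
```

```text
(350, 197) [60 75 98] [12 99 98]
(340, 170) [157 169 176] [ 19  28 176]
(223, 190) [159 164 160] [ 54   8 164]
(300, 120) [113 113 119] [  0  13 119]
```

View pics/topz.png

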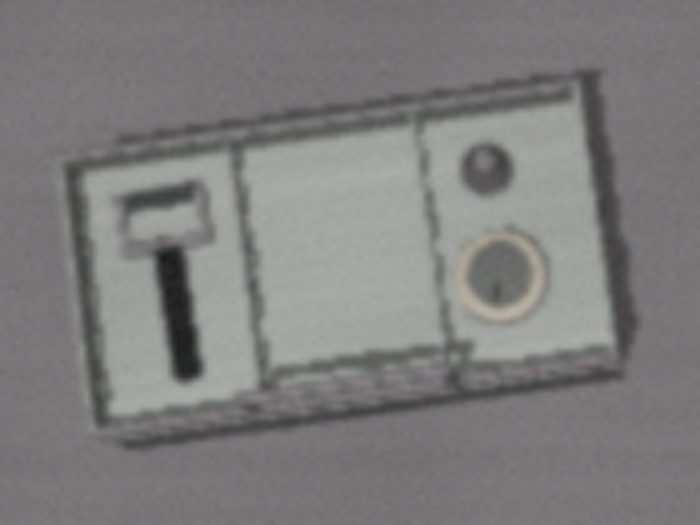

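View pics/scz.png

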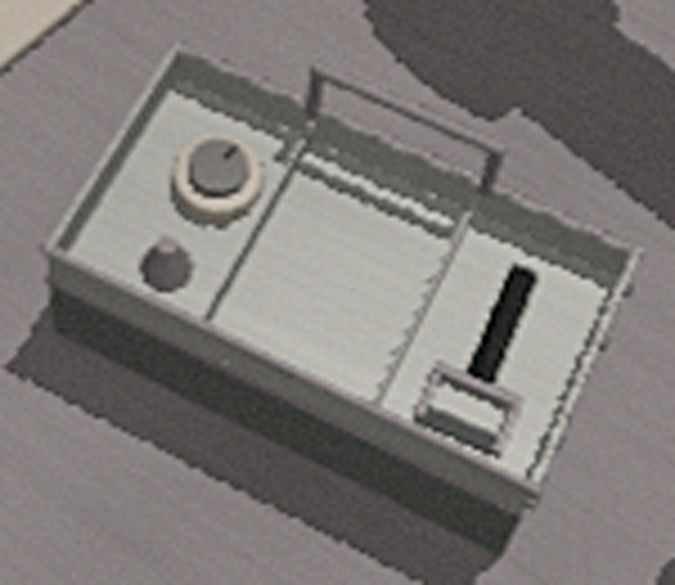

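```bash
cat > h.py <<'E'
import cv2,numpy as np
from bench import env
def ray(c,u,v):
    f=210/np.tan(np.radians(c["vfov"]/2)); E=np.asarray(c["extrinsics"])
    d=E[:3,:3]@np.array([(u-c["cx"])/f,(v-c["cy"])/f,1]); return E[:3,3],d/np.linalg.norm(d)
def plane(c,u,v,z):
    o,d=ray(c,u,v); return o+d*(z-o[2])/d[2]
def proj(c,p):
    f=210/np.tan(np.radians(c["vfov"]/2)); E=np.asarray(c["extrinsics"])
    q=E[:3,:3].T@(np.asarray(p)-E[:3,3]); return np.array([c["cx"]+f*q[0]/q[2],c["cy"]+f*q[1]/q[2]])
def tri(r):
    A=np.zeros((3,3));b=np.zeros(3)
    for o,d in r:
        M=np.eye(3)-np.outer(d,d);A+=M;b+=M@o
    return np.linalg.solve(A,b)
E
python3 - <<'E'
from h import *
t=env.read_camera("top"); s=env.read_camera("scene")
zt=lambda x,y:(155+(x+.5)/5-.5,140+(y+.5)/5-.5)
zs=lambda x,y:(250+(x+.5)/4.5-.5,200+(y+.5)/4.5-.5)
print("top rim");P=[plane(t,*zt(*p),.125) for p in [(68,160),(582,80),(620,360),(97,430)]]
for p in P: print(np.round(p,4))
print(np.mean(P,0))
print("sc rim");Q=[plane(s,*zs(*p),.125) for p in [(540,492),(47,252),(180,45),(642,247)]]
for p in Q: print(np.round(p,4))
print(np.mean(Q,0))
for p in [(315,70),(500,153)]: print("handle",np.round(plane(s,*zs(*p),.1725),4))
for R in(P,Q):
  print("yaw",np.degrees([np.arctan2(*( (R[0]-R[1])[:2]*[-1,1]))*1, np.arctan2(*((R[3]-R[2])[:2]*[-1,1]))]))
# stone
for n,c in(("top",t),("scene",s)):
    h=cv2.cvtColor(c["color"],cv2.COLOR_BGR2HSV)
    m=((h[...,0]<20)&(h[...,1]>70)&(h[...,2]>50)).astype(np.uint8)
    k,l,st,ce=cv2.connectedComponentsWithStats(m)
    for i in range(1,k):
        if st[i,4]>100:
            print(n,st[i],ce[i])
            if st[i,4]<3000 and st[i,0]>150:
                cs,_=cv2.findContours((l==i).astype(np.uint8),cv2.RETR_EXTERNAL,cv2.CHAIN_APPROX_NONE)
                w=np.array([plane(c,*p[0],.040)[:2] for p in cs[0]],np.float32)
                print(cv2.minAreaRect(w*1000))
cv2.imwrite("pics/sz2.png",cv2.resize(s["color"][150:250,150:290],None,fx=5,fy=5,interpolation=cv2.INTER_CUBIC))
E
```

```text
top rim
[0.635  0.3431 0.125 ]
[0.6831 0.0304 0.125 ]
[0.5113 0.0076 0.125 ]
[0.4701 0.3216 0.125 ]
[0.57485766 0.17567441 0.125     ]
sc rim
[0.6358 0.3527 0.125 ]
[0.6818 0.0355 0.125 ]
[0.5112 0.0125 0.125 ]
[0.4635 0.3257 0.125 ]
[0.57307496 0.1815818  0.125     ]
handle [0.5025 0.108  0.1725]
handle [0.4859 0.2302 0.1725]
yaw [8.74150218 7.46315957]
yaw [8.26532181 8.64761943]
top [ 522   45   38  132 1874] [544.81910352 128.2796158 ]
((852.6038818359375, -839.9358520507812), (119.11808776855469, 443.50640869140625), 86.1264419555664)
top [336 174  29  47 658] [349.97416413 197.30851064]
((566.948974609375, -218.31333923339844), (45.95996856689453, 146.9365692138672), 67.39810943603516)
scene [258   0  21  36 494] [268.38259109  15.91497976]
((-340.76708984375, -714.555419921875), (282.9044189453125, 92.81139373779297), 40.13636016845703)
scene [453  18  52  27 614] [479.44299674  30.52931596]
((-814.3662719726562, 103.6069564819336), (100.6632080078125, 211.11053466796875), 0.01394737046211958)
scene [286  28  27  24 337] [299.04154303  39.48071217]
((-282.6209411621094, -507.9953918457031), (186.6357879638672, 73.74885559082031), 89.59877014160156)
scene [319  43  34  24 394] [333.98984772  54.72588832]
((-282.5086364746094, -333.9847412109375), (74.65922546386719, 175.1705322265625), 0.07568085938692093)
scene [   0   86   60  109 3520] [ 21.09573864 144.12869318]
scene [  0 181  17  30 254] [  5.08267717 196.3503937 ]
scene [198 186  47  31 622] [220.74919614 200.78456592]
((568.5682373046875, -216.08685302734375), (56.24097442626953, 150.06326293945312), 67.4281005859375)
scene [  0 262  16  26 211] [  5.04265403 275.2464455 ]
```

View pics/sz2.png

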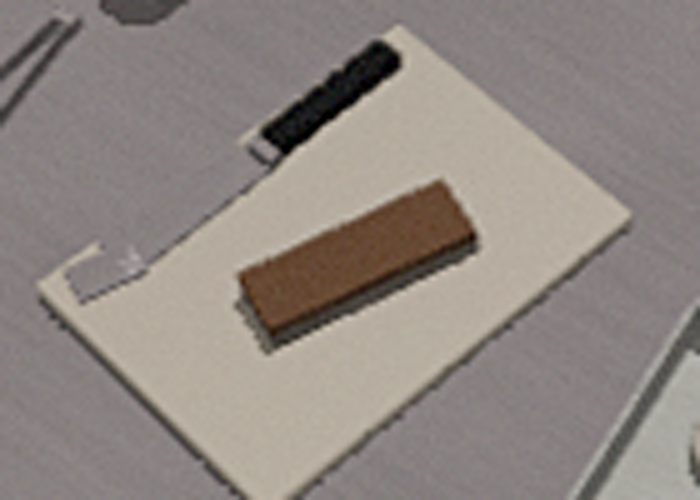

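The zoomed scene view shows the stone brown face up, with its long axis about -22.6° in the world. The box yaw is about 8.2° and its centre about (0.574, 0.179), with the handle near (0.491, 0.167). I'll start by rising and turning the jaws onto the box's x.

jog_arm:
  increments:
    - [[0,0,-1],[0,0,8.4],8.5]
    - [[0,0,-1],[0,0,8.4],8.5]
    - [[0,0,-1],[0,0,8.4],8.5]
    - [[0,0,-1],[0,0,8.4],8.5]
    - [[0,0,-1],[0,0,8.4],8.5]
    - [[0,0,-1],[0,0,8.4],8.5]
    - [[0,0,-1],[0,0,8.4],8.5]
    - [[0,0,-1],[0,0,8.4],8.5]

```text
time_s: 1.05
tool_pos: [0.1592, 0.6043, 0.3116]
orientation: [0.0, 0.658, 0.753, -0.0]
contact_force: [0.9, -0.2, 0.4]
finger_gap: 0.0851
```

```bash
cat >> h.py <<'E'
from scipy.spatial.transform import Rotation as Ro
def todo(p,yaw=None,quiet=False):
    """remaining shift (cm, tool axes) and turn about tool axes (deg) to TCP p with tool y at yaw (deg), pointing down"""
    s=env.get_state(); R=Ro.from_quat(np.roll(s["orientation"],-1))
    d=R.inv().apply(np.asarray(p)-s["tool_pos"])*100
    print("t",round(s["time_s"],2),"pos",np.round(s["tool_pos"],4),"F",np.round(s["contact_force"],1),"gap",round(s["finger_gap"],4))
    print("shift cm",np.round(d,2))
    if yaw is not None:
        a=np.radians(yaw); y=np.array([np.cos(a),np.sin(a),0]); z=np.array([0,0,-1.]); x=np.cross(y,z)
        T=Ro.from_matrix(np.c_[x,y,z]); print("turn deg",np.round(np.degrees((R.inv()*T).as_rotvec()),2))
E
python3 -c "
from h import *
todo([.491,.167,.26],8.2)"
```

```text
t 1.05 pos [0.1592 0.6043 0.3116] F [ 0.9 -0.2  0.4] gap 0.0851
shift cm [-47.77  27.03   5.17]
turn deg [-0.01  0.02 -0.51]
```

jog_arm:
  increments:
    - [[-4,2.2,0],[0,0,0],8.5]
    - [[-4,2.2,0],[0,0,0],8.5]
    - [[-4,2.2,0],[0,0,0],8.5]
    - [[-4,2.2,0],[0,0,0],8.5]
    - [[-4,2.3,0],[0,0,0],8.5]
    - [[-4,2.3,0],[0,0,0],8.5]
    - [[-4,2.3,0],[0,0,-0.5],8.5]
    - [[-4,2.3,0],[0,0,0],8.5]

```text
time_s: 1.85
tool_pos: [0.3834, 0.3112, 0.3115]
orientation: [-0.0, 0.652, 0.758, 0.0]
contact_force: [0.5, 0.5, -0.7]
finger_gap: 0.0849
```

jog_arm:
  increments:
    - [[-4,2.3,0.5],[0,0,0],8.5]
    - [[-4,2.3,0.5],[0,0,0],8.5]
    - [[-4,2.3,0.5],[0,0,0],8.5]
    - [[-3,2,0.5],[0,0,0],8.5]
    - [[0,0,0.5],[0,0,0],8.5]
    - [[0,0,0],[0,0,0],8.5]

```text
time_s: 2.45
tool_pos: [0.4927, 0.1772, 0.2856]
orientation: [-0.0, 0.653, 0.757, -0.001]
contact_force: [-1.2, -0.1, -0.5]
finger_gap: 0.0851
```

```bash
python3 -c "
from h import *
todo([.491,.167,.26],8.2)
for n in ['wrist','scene','top']: cv2.imwrite('pics/%s1.png'%n,env.read_camera(n)['color'])"
```

```text
t 2.45 pos [0.4927 0.1772 0.2856] F [-1.2 -0.1 -0.5] gap 0.0851
shift cm [-0.98 -0.32  2.56]
turn deg [-0.07  0.04  0.25]
```

View pics/wrist1.png

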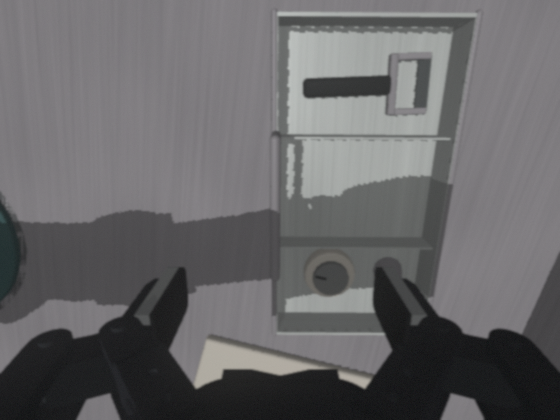

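View pics/scene1.png

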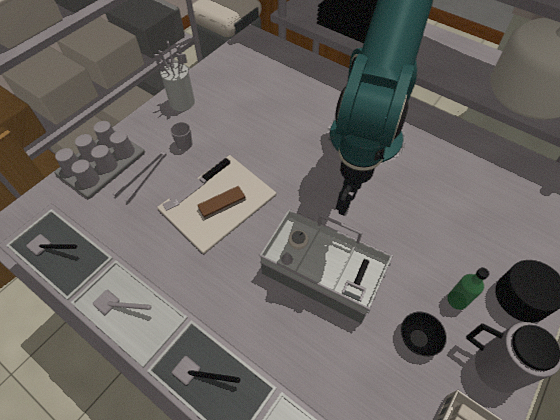

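```bash
python3 -c "
from h import *
c=env.read_camera('wrist'); print(env.get_state()['time_s'])
cv2.imwrite('pics/wz.png',cv2.resize(c['color'][0:345,250:490],(560,805)[:2],interpolation=cv2.INTER_CUBIC)[:, :])
a=cv2.resize(c['color'][110:340,255:345],None,fx=2.6*1,fy=2.6,interpolation=cv2.INTER_CUBIC);cv2.imwrite('pics/wz.png',a)
for u,v,z in [(277,12,.125),(481,12,.125),(277,333,.125),(437,333,.125),(277,224,.125)]: print(u,v,np.round(plane(c,u,v,z),4))
# predicted handle ends
b=np.array([.574,.179]);a=np.radians(8.2);R=np.array([[np.cos(a),-np.sin(a)],[np.sin(a),np.cos(a)]])
for y in(-.06,.06):
  q=b+R@[-.0835,y]; print(np.round(proj(c,[*q,.170]),1),np.round(proj(c,[*q,.1745]),1))
"
```

```text
2.65
277 12 [0.4681 0.3275 0.125 ]
481 12 [0.6348 0.3528 0.125 ]
277 333 [0.5151 0.0128 0.125 ]
437 333 [0.6933 0.0399 0.125 ]
277 224 [0.4957 0.1425 0.125 ]
[275.4 277.9] [275.4 280.5]
[276.  143.4] [275.9 144.1]
```

View pics/wz.png

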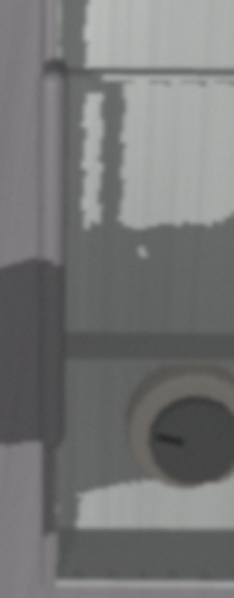

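The wrist view agrees to a few mm: the handle bar is at column 275, rows about 134–281, where I predicted columns 275–276. I'll descend onto the handle.

```bash
python3 -c "
from h import *
todo([.492,.1685,.150],8.4)"
```

```text
t 2.65 pos [0.4924 0.1787 0.2866] F [-0.3  0.2  0.4] gap 0.085
shift cm [-1.01 -0.19 13.66]
turn deg [ 0.01 -0.02  0.23]
```

jog_arm:
  increments:
    - [[-1,-0.2,2],[0,0,0],8.5]
    - [[0,0,3],[0,0,0],8.5]
    - [[0,0,3],[0,0,0],8.5]
    - [[0,0,3],[0,0,0],8.5]
    - [[0,0,2],[0,0,0],8.5]
    - [[0,0,0.5],[0,0,0],8.5]
    - [[0,0,0],[0,0,0],8.5]

```text
time_s: 3.35
tool_pos: [0.4921, 0.168, 0.1514]
orientation: [-0.0, 0.652, 0.758, -0.0]
contact_force: [0.8, -0.0, 0.1]
finger_gap: 0.085
```

```bash
python3 -c "
from h import *
todo([.492,.1685,.150],8.4)
cv2.imwrite('pics/wrist2.png',env.read_camera('wrist')['color'])"
```

```text
t 3.35 pos [0.4921 0.168  0.1514] F [ 0.8 -0.   0.1] gap 0.085
shift cm [ 0.05 -0.01  0.14]
turn deg [-0.03  0.01  0.18]
```

View pics/wrist2.png

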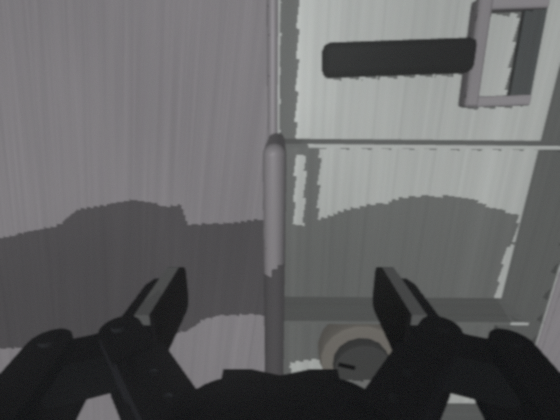

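The bar (column 275) sits centred between the fingers (165–395). I'll close on it.

jog_arm:
  increments:
    - [[0,0,0],[0,0,0],4]
    - [[0,0,0],[0,0,0],2]
    - [[0,0,0],[0,0,0],0.8]
    - [[0,0,0],[0,0,0],0]
    - [[0,0,0],[0,0,0],0]
    - [[0,0,0],[0,0,0],0]
    - [[0,0,0],[0,0,0],0]
    - [[0,0,0],[0,0,0],0]
  grip_force: 60

```text
time_s: 4.2
tool_pos: [0.4899, 0.1672, 0.1512]
orientation: [-0.002, 0.653, 0.758, -0.002]
contact_force: [-23.0, -3.5, 21.7]
finger_gap: 0.0069
```

```bash
python3 -c "
from h import *
todo([.492,.1685,.150],8.4)
# arc in tool (y = back, z=down) cm
s=np.concatenate([[0,.03,.08,.16,.25],np.arange(.35,1.8,.1),[1.85,1.92,1.97,2.007]])
X=10.5*(np.cos(np.pi/6)-np.cos(np.pi/6+s));Z=10.5*(np.sin(np.pi/6+s)-.5)
print(np.c_[s[1:],np.diff(X),-np.diff(Z),X[1:],Z[1:]].round(2).tolist())"
```

```text
t 4.2 pos [0.4899 0.1672 0.1512] F [-23.   -3.5  21.7] gap 0.0069
shift cm [0.1  0.23 0.11]
turn deg [-0.32 -0.02  0.14]
[[0.03, 0.16, -0.27, 0.16, 0.27], [0.08, 0.29, -0.44, 0.45, 0.71], [0.16, 0.5, -0.67, 0.95, 1.38], [0.25, 0.63, -0.7, 1.58, 2.09], [0.35, 0.77, -0.71, 2.35, 2.8], [0.45, 0.84, -0.63, 3.19, 3.43], [0.55, 0.9, -0.55, 4.09, 3.98], [0.65, 0.95, -0.45, 5.03, 4.43], [0.75, 0.99, -0.36, 6.02, 4.79], [0.85, 1.02, -0.26, 7.04, 5.05], [0.95, 1.04, -0.15, 8.07, 5.2], [1.05, 1.05, -0.05, 9.12, 5.25], [1.15, 1.05, 0.06, 10.17, 5.19], [1.25, 1.04, 0.16, 11.21, 5.03], [1.35, 1.02, 0.26, 12.22, 4.77], [1.45, 0.98, 0.36, 13.21, 4.41], [1.55, 0.94, 0.46, 14.15, 3.95], [1.65, 0.89, 0.55, 15.05, 3.4], [1.75, 0.83, 0.64, 15.88, 2.76], [1.85, 0.77, 0.72, 16.65, 2.04], [1.92, 0.49, 0.55, 17.14, 1.5], [1.97, 0.33, 0.41, 17.46, 1.09], [2.01, 0.23, 0.31, 17.69, 0.77]]
```

```bash
python3 -c "
from h import *
c=env.read_camera('wrist')['color'];s=env.read_camera('scene')['color']
cv2.imwrite('pics/a3.png',np.hstack([cv2.resize(c[200:420,150:420],(480,391)),cv2.resize(s[185:265,310:375],(316,391),interpolation=cv2.INTER_CUBIC)]))"
```

```text
(no output)
```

View pics/a3.png

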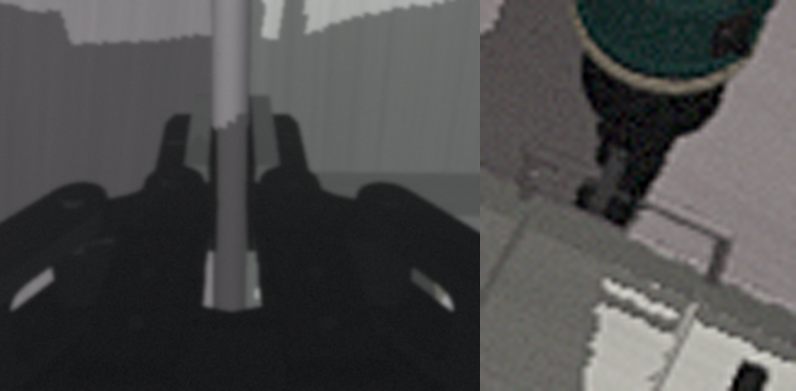

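The bar is between the pads and the finger tips extend past it. I'll relieve the side load and look at the force again.

jog_arm:
  increments:
    - [[0,-0.2,0],[0,0,0],0]
    - [[0,0,-0.1],[0,0,0],0]
    - [[0,0,0],[0,0,0],0]

```text
time_s: 4.6
tool_pos: [0.4899, 0.1671, 0.152]
orientation: [-0.0, 0.653, 0.758, -0.001]
contact_force: [-3.9, 0.1, -3.1]
finger_gap: 0.0069
```

```bash
python3 -c "
from h import *
todo([.492,.1685,.150],8.4);s=env.get_state();print(s['moment'])
"
```

```text
t 4.6 pos [0.4899 0.1671 0.152 ] F [-3.9  0.1 -3.1] gap 0.0069
shift cm [0.1  0.23 0.2 ]
turn deg [-0.07  0.01  0.13]
[-0.02705933  0.84895161 -0.09878117]
```

jog_arm:
  increments:
    - [[0,0.15,-0.3],[0,0,0],0]
    - [[0,0.3,-0.45],[0,0,0],0]
    - [[0,0.5,-0.65],[0,0,0],0]
    - [[0,0.6,-0.7],[0,0,0],0]

```text
time_s: 5.0
tool_pos: [0.5063, 0.1695, 0.1738]
orientation: [0.0, 0.653, 0.758, -0.0]
contact_force: [4.7, 1.4, -15.7]
finger_gap: 0.0066
```

jog_arm:
  increments:
    - [[0,0.8,-0.7],[0,0,0],0]
    - [[0,0.85,-0.65],[0,0,0],0]
    - [[0,0.9,-0.55],[0,0,0],0]
    - [[0,0.95,-0.45],[0,0,0],0]
    - [[0,1,-0.35],[0,0,0],0]
    - [[0,1,-0.25],[0,0,0],0]
    - [[0,1.05,-0.15],[0,0,0],0]

```text
time_s: 5.7
tool_pos: [0.5709, 0.1789, 0.2041]
orientation: [-0.0, 0.653, 0.758, -0.001]
contact_force: [-2.8, -4.5, -20.3]
finger_gap: 0.0069
```

```bash
cat >> h.py <<'E'
H=np.array([.4899,.1671,.152]); YAW=np.radians(8.3)
def arc():
    s=env.get_state(); d=(s["tool_pos"]-H)*100
    x=d[0]*np.cos(YAW)+d[1]*np.sin(YAW); y=-d[0]*np.sin(YAW)+d[1]*np.cos(YAW)
    a=np.arctan2(5.25+d[2],10.5*np.cos(np.pi/6)-x); r=np.hypot(5.25+d[2],10.5*np.cos(np.pi/6)-x)
    print("box shift cm",np.round([x,y,d[2]],2),"s",round(a-np.pi/6,3),"r",round(r,2),"F",np.round(s["contact_force"],1),"t",s["time_s"])
E
python3 -c "
from h import *
arc()"
```

```text
box shift cm [ 8.19 -0.    5.21] s 0.961 r 10.49 F [ -2.8  -4.5 -20.3] t 5.7
```

jog_arm:
  increments:
    - [[0,1.05,-0.05],[0,0,0],0]
    - [[0,1.05,0.05],[0,0,0],0]
    - [[0,1.05,0.15],[0,0,0],0]
    - [[0,1,0.25],[0,0,0],0]
    - [[0,1,0.35],[0,0,0],0]
    - [[0,0.95,0.45],[0,0,0],0]
    - [[0,0.9,0.55],[0,0,0],0]

```text
time_s: 6.4
tool_pos: [0.6391, 0.1887, 0.1856]
orientation: [-0.001, 0.653, 0.758, -0.002]
contact_force: [-12.9, -8.9, -15.3]
finger_gap: 0.0069
```

```bash
python3 -c "
from h import *
arc()"
```

```text
box shift cm [15.08 -0.02  3.36] s 1.655 r 10.48 F [-12.9  -8.9 -15.3] t 6.4
```

jog_arm:
  increments:
    - [[0,0.8,0.65],[0,0,0],0]
    - [[0,0.75,0.7],[0,0,0],0]
    - [[0,0.5,0.55],[0,0,0],0]
    - [[0,0.3,0.4],[0,0,0],0]
    - [[0,0.2,0.25],[0,0,0],0]
    - [[0,0,0],[0,0,0],0]

```text
time_s: 7.0
tool_pos: [0.6645, 0.1922, 0.1601]
orientation: [-0.001, 0.653, 0.757, -0.002]
contact_force: [-6.8, -8.0, -14.8]
finger_gap: 0.007
```

```bash
python3 -c "
from h import *
arc()
for n in ['wrist','scene','top']: cv2.imwrite('pics/%s4.png'%n,env.read_camera(n)['color'])"
```

```text
box shift cm [17.64 -0.03  0.81] s 2.001 r 10.48 F [ -6.8  -8.  -14.8] t 7.0
```

View pics/scene4.png

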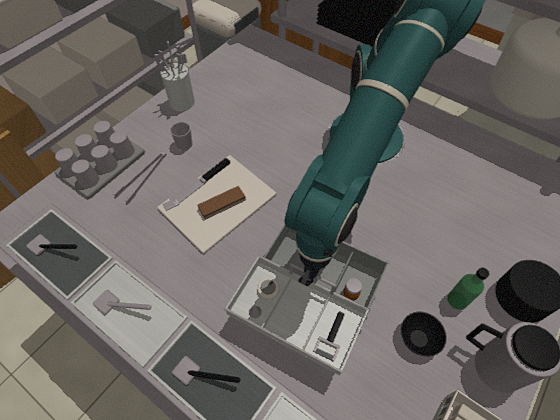

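View pics/wrist4.png

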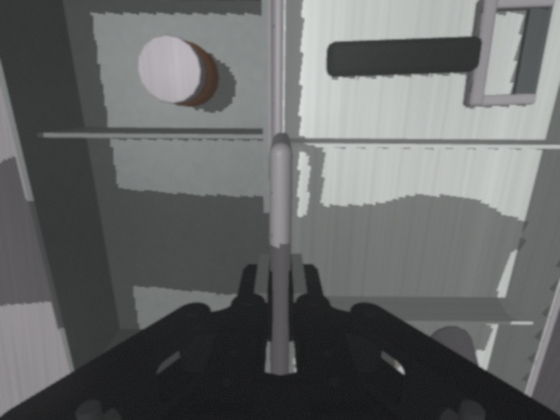

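The tray is fully back (s≈2.0), its contents haven't shifted, and the long bay and jar are exposed. I'll release and rise.

jog_arm:
  increments:
    - [[0,0,0],[0,0,0],2]
    - [[0,0,0],[0,0,0],4]
    - [[0,0,0],[0,0,0],5]
    - [[0,0,0],[0,0,0],5]

```text
time_s: 7.55
tool_pos: [0.6655, 0.1939, 0.162]
orientation: [0.0, 0.652, 0.758, 0.001]
contact_force: [0.7, 0.1, -0.4]
finger_gap: 0.0502
```

jog_arm:
  increments:
    - [[0,0,-1],[0,0,0],6]
    - [[0,0,-3],[0,0,0],7]
    - [[0,0,-4],[0,0,0],7]
    - [[0,0,-4],[0,0,0],7]

```text
time_s: 7.95
tool_pos: [0.6648, 0.1934, 0.2836]
orientation: [0.0, 0.653, 0.758, 0.0]
contact_force: [1.1, 0.3, 0.8]
finger_gap: 0.0697
```

```bash
python3 -c "
from h import *
todo([.568,-.217,.20],67.4)"
```

```text
t 7.95 pos [0.6648 0.1934 0.2836] F [1.1 0.3 0.8] gap 0.0697
shift cm [-39.15 -15.66   8.36]
turn deg [ 1.000e-02  1.000e-02 -5.887e+01]
```

jog_arm:
  increments:
    - [[-3,-1.2,0],[0,0,0],7]
    - [[-4,-1.6,0],[0,0,0],7]
    - [[-4,-1.6,0],[0,0,0],7]
    - [[-4,-1.6,0],[0,0,0],7]
    - [[-4,-1.6,0],[0,0,0],7]
    - [[-4,-1.6,0],[0,0,0],7]
    - [[-4,-1.6,0],[0,0,0],7]
    - [[-4,-1.6,0],[0,0,0],7]

```text
time_s: 8.75
tool_pos: [0.5878, -0.1332, 0.2825]
orientation: [0.0, 0.653, 0.758, 0.001]
contact_force: [0.8, -0.3, -0.3]
finger_gap: 0.0696
```

jog_arm:
  increments:
    - [[-4,-1.6,0],[0,0,0],7]
    - [[-4,-1.6,0],[0,0,-8],7]
    - [[0,0,1],[0,0,-8.5],7]
    - [[0,0,1],[0,0,-8.5],7]
    - [[0,0,1],[0,0,-8.5],7]
    - [[0,0,1],[0,0,-8.5],7]
    - [[0,0,1],[0,0,-8.5],7]
    - [[0,0,1],[0,0,-8.5],7]

```text
time_s: 9.55
tool_pos: [0.5687, -0.2156, 0.222]
orientation: [0.001, 0.192, 0.981, -0.0]
contact_force: [-0.2, 0.2, -0.4]
finger_gap: 0.07
```

```bash
python3 -c "
from h import *
todo([.568,-.217,.20],67.4)
c=env.read_camera('wrist'); cv2.imwrite('pics/wrist5.png',c['color'])
cv2.imwrite('pics/top5.png',env.read_camera('top')['color'])
h=cv2.cvtColor(c['color'],cv2.COLOR_BGR2HSV)
m=((h[...,0]<20)&(h[...,1]>70)&(h[...,2]>40)).astype(np.uint8)
k,l,st,ce=cv2.connectedComponentsWithStats(m)
for i in range(1,k):
  if st[i,4]>1000:
    print(st[i])
    cs,_=cv2.findContours((l==i).astype(np.uint8),cv2.RETR_EXTERNAL,cv2.CHAIN_APPROX_NONE)
    print(cv2.minAreaRect(np.array([plane(c,*p[0],.040)[:2]*1000 for p in cs[0]],np.float32)))
"
```

```text
t 9.55 pos [ 0.5687 -0.2156  0.222 ] F [-0.2  0.2 -0.4] gap 0.07
shift cm [ 0.02 -0.16  2.2 ]
turn deg [0.01 0.07 0.47]
```

View pics/wrist5.png

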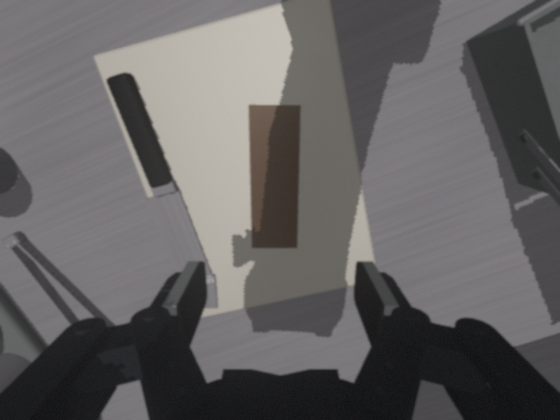

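```bash
python3 -c "
from h import *
c=env.read_camera('wrist')
P=np.array([plane(c,*p,.04)[:2] for p in [(249,105),(300.5,105),(298,248),(251.5,248)]])
print(P.round(4).tolist(),P.mean(0),np.linalg.norm(P[0]-P[1]),np.linalg.norm(P[0]-P[3]))
d=(P[0]+P[1]-P[2]-P[3]);print(np.degrees(np.arctan2(d[1],d[0])))
m=P.mean(0)
todo([*m,.017],67.4)
"
```

```text
[[0.4863, -0.2131], [0.505, -0.1677], [0.6431, -0.2242], [0.6238, -0.2713]] [ 0.56453868 -0.21906494] 0.049122513309712366 0.1492032267420006
157.41810169543388
t 9.7 pos [ 0.5684 -0.2156  0.2219] F [-0.2  0.2 -0.1] gap 0.0699
shift cm [ 0.23 -0.47 20.49]
turn deg [ 0.01  0.01 -0.07]
```

jog_arm:
  increments:
    - [[0.2,-0.4,3],[0,0,0],7.5]
    - [[0,0,4],[0,0,0],7.5]
    - [[0,0,4],[0,0,0],7.5]
    - [[0,0,4],[0,0,0],7.5]
    - [[0,0,3],[0,0,0],7.5]
    - [[0,0,1],[0,0,0],7.5]
    - [[0,0,0],[0,0,0],7.5]

```text
time_s: 10.4
tool_pos: [0.5651, -0.2185, 0.0313]
orientation: [-0.0, 0.196, 0.981, -0.0]
contact_force: [-0.2, 0.9, 1.0]
finger_gap: 0.0749
```

```bash
python3 -c "
from h import *
todo([.5655,-.2185,.017],67.4)
cv2.imwrite('pics/wrist6.png',env.read_camera('wrist')['color'])"
```

```text
t 10.4 pos [ 0.5651 -0.2185  0.0313] F [-0.2  0.9  1. ] gap 0.0749
shift cm [-0.04  0.01  1.43]
turn deg [-0.03 -0.04 -0.02]
```

View pics/wrist6.png

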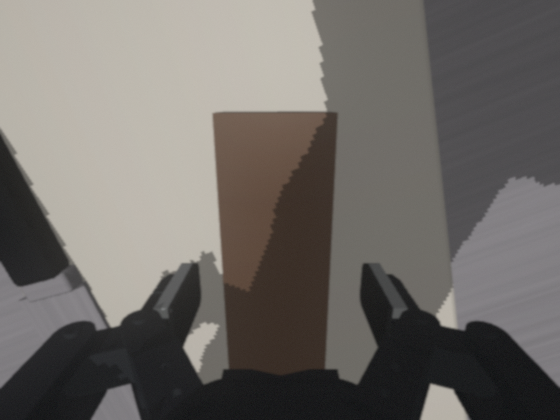

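The stone is between the fingers, at columns 223–331 against 200–362. I'll lower the last bit and grip.

jog_arm:
  increments:
    - [[0,0,0.8],[0,0,0],7.5]
    - [[0,0,0.5],[0,0,0],7]
    - [[0,0,0],[0,0,0],6]
    - [[0,0,0],[0,0,0],5]
    - [[0,0,0],[0,0,0],4.5]
    - [[0,0,0],[0,0,0],4.5]
    - [[0,0,0],[0,0,0],4.5]
    - [[0,0,0],[0,0,0],4.5]
  grip_force: 60

```text
time_s: 11.25
tool_pos: [0.5652, -0.2189, 0.0191]
orientation: [0.0, 0.195, 0.981, -0.0]
contact_force: [-2.6, 0.0, 7.8]
finger_gap: 0.0484
```

jog_arm:
  increments:
    - [[0,0,0],[0,0,0],4]
    - [[0,0,0],[0,0,0],4]

```text
time_s: 11.45
tool_pos: [0.5652, -0.2189, 0.0191]
orientation: [0.0, 0.195, 0.981, -0.0]
contact_force: [-4.1, -0.4, 7.2]
finger_gap: 0.0491
```

jog_arm:
  increments:
    - [[0,0,-0.5],[0,0,0],4]
    - [[0,0,-1.5],[0,0,0],4]
    - [[0,0,-3],[0,0,0],4]
    - [[0,0,-4],[0,0,0],4]
    - [[0,0,-4],[0,0,0],4]
    - [[0,0,-4],[0,0,0],4]
    - [[0,0,-2],[0,0,0],4]
    - [[0,0,0],[0,0,0],4]

```text
time_s: 12.25
tool_pos: [0.5662, -0.2188, 0.2123]
orientation: [0.003, 0.195, 0.981, -0.0]
contact_force: [1.3, 0.3, -5.1]
finger_gap: 0.0487
```

```bash
python3 -c "
from h import *
a=YAW;C=np.array([.5725,.180]);q=C+np.array([[np.cos(a),-np.sin(a)],[np.sin(a),np.cos(a)]])@[-.004,-.051];print(q)
todo([*q,.20],8.3)
cv2.imwrite('pics/wrist7.png',env.read_camera('wrist')['color'])
cv2.imwrite('pics/scene7.png',env.read_camera('scene')['color'])"
```

```text
[0.57590406 0.12895676]
t 12.25 pos [ 0.5662 -0.2188  0.2123] F [ 1.3  0.3 -5.1] gap 0.0487
shift cm [12.41 32.51  1.19]
turn deg [ 0.21  0.25 59.22]
```

View pics/wrist7.png

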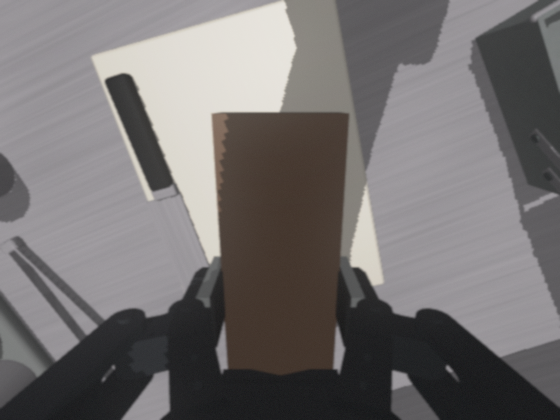

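View pics/scene7.png

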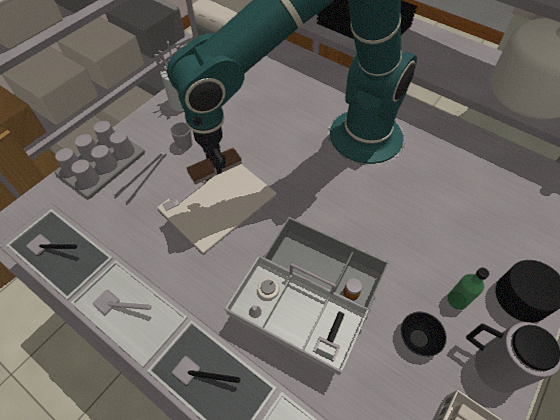

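The stone is held level, and the tray stays back in the scene view. I'll turn to the box yaw.

jog_arm:
  increments:
    - [[0,0,-0.5],[0,0,6],4]
    - [[0,0,-0.5],[0,0,8],4]
    - [[0,0,0],[0,0,8],4]
    - [[0,0,0],[0,0,8],4]
    - [[0,0,0],[0,0,8],4]
    - [[0,0,0],[0,0,8],4]
    - [[0,0,0],[0,0,8],4]
    - [[0,0,0],[0,0,5],4]

```text
time_s: 13.15
tool_pos: [0.5643, -0.218, 0.2166]
orientation: [-0.001, 0.655, 0.756, -0.001]
contact_force: [0.7, -0.5, -4.9]
finger_gap: 0.0488
```

```bash
python3 -c "
from h import *
todo([.5759,.129,.20],8.3)"
```

```text
t 13.15 pos [ 0.5643 -0.218   0.2166] F [ 0.7 -0.5 -4.9] gap 0.0488
shift cm [34.18  6.1   1.66]
turn deg [-0.16 -0.04 -0.1 ]
```

jog_arm:
  increments:
    - [[2.5,0.4,0],[0,0,0],4]
    - [[4,0.7,0],[0,0,0],4]
    - [[4,0.7,0],[0,0,0],4]
    - [[4,0.7,0],[0,0,0],4]
    - [[4,0.7,0],[0,0,0],4]
    - [[4,0.7,0],[0,0,0],4]
    - [[4,0.7,0],[0,0,0],4]
    - [[4,0.7,0],[0,0,0],4]

```text
time_s: 13.95
tool_pos: [0.5712, 0.0927, 0.2168]
orientation: [-0.001, 0.653, 0.758, -0.001]
contact_force: [1.0, 0.2, -4.1]
finger_gap: 0.0486
```

jog_arm:
  increments:
    - [[2.5,0.5,0],[0,0,0],4]
    - [[1.2,0.3,0],[0,0,0],4]
    - [[0,0,0],[0,0,0],4]
    - [[0,0,0],[0,0,0],4]

```text
time_s: 14.35
tool_pos: [0.5744, 0.1277, 0.2175]
orientation: [-0.0, 0.653, 0.757, -0.001]
contact_force: [1.0, -0.2, -4.5]
finger_gap: 0.0486
```

```bash
python3 -c "
from h import *
todo([.5759,.129,.014],8.3)
cv2.imwrite('pics/wrist8.png',env.read_camera('wrist')['color'])
t=env.read_camera('top')['color'];s=env.read_camera('scene')['color']
cv2.imwrite('pics/s8.png',np.hstack([cv2.resize(t[110:260,155:305],(400,400)),cv2.resize(s[180:380,210:410],(400,400))]))"
```

```text
t 14.35 pos [0.5744 0.1277 0.2175] F [ 1.  -0.2 -4.5] gap 0.0486
shift cm [ 0.13  0.19 20.35]
turn deg [-0.08  0.06  0.17]
```

View pics/wrist8.png

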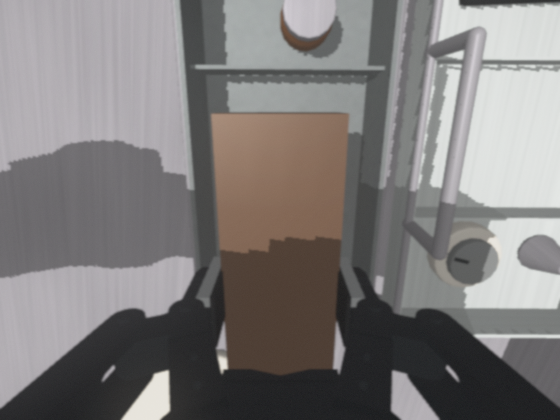

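View pics/s8.png

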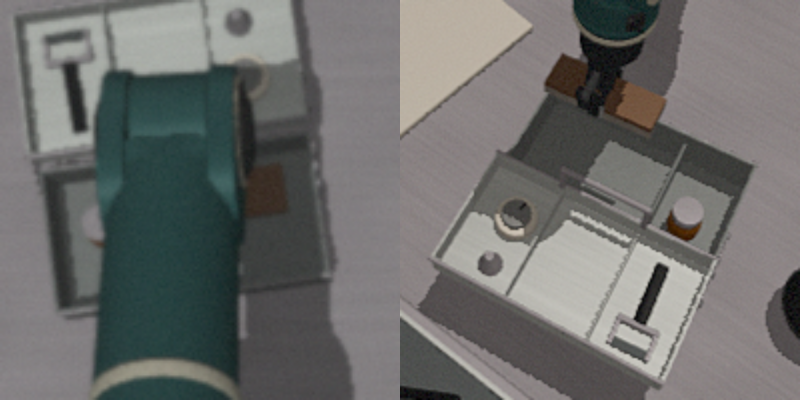

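The stone is aligned with the bay (walls at columns 187 and 390, stone centred at 281) and clear of the divider at row 68. I'll lower it.

jog_arm:
  increments:
    - [[0.1,0.1,2],[0,0,0],4]
    - [[0,0,3],[0,0,0],4]
    - [[0,0,3],[0,0,0],4]
    - [[0,0,3],[0,0,0],4]
    - [[0,0,3],[0,0,0],4]
    - [[0,0,2],[0,0,0],4]
    - [[0,0,1],[0,0,0],4]
    - [[0,0,0],[0,0,0],4]

```text
time_s: 15.3
tool_pos: [0.5752, 0.1293, 0.0475]
orientation: [-0.0, 0.653, 0.757, -0.001]
contact_force: [-0.2, -0.0, -4.4]
finger_gap: 0.0488
```

```bash
python3 -c "
from h import *
todo([.5759,.129,.014],8.3)
cv2.imwrite('pics/wrist9.png',env.read_camera('wrist')['color'])"
```

```text
t 15.3 pos [0.5752 0.1293 0.0475] F [-0.2 -0.  -4.4] gap 0.0488
shift cm [-0.03  0.07  3.35]
turn deg [-0.09  0.03  0.18]
```

View pics/wrist9.png

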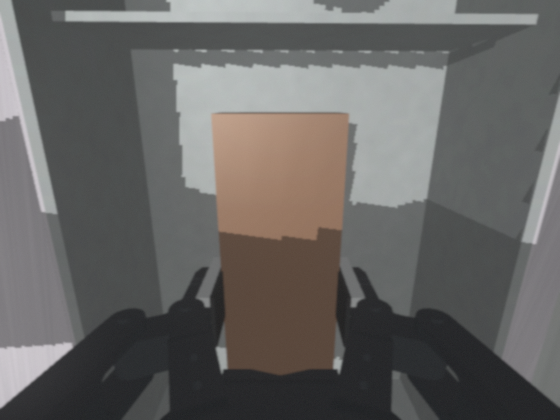

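Inside the bay with room on both sides, and no contact force beyond the stone's weight. I'll lower the last 33 mm slowly.

jog_arm:
  increments:
    - [[0,0,1],[0,0,0],4]
    - [[0,0,1],[0,0,0],4]
    - [[0,0,0.6],[0,0,0],4]
    - [[0,0,0.3],[0,0,0],4]
    - [[0,0,0.2],[0,0,0],4]
    - [[0,0,0],[0,0,0],4]

```text
time_s: 15.95
tool_pos: [0.5756, 0.13, 0.0172]
orientation: [0.0, 0.653, 0.758, -0.0]
contact_force: [-0.6, 0.7, -5.4]
finger_gap: 0.0487
```

jog_arm:
  increments:
    - [[0,0,0.15],[0,0,0],4]
    - [[0,0,0.15],[0,0,0],4]
    - [[0,0,0],[0,0,0],4]

```text
time_s: 16.25
tool_pos: [0.5755, 0.1301, 0.0142]
orientation: [-0.0, 0.653, 0.758, -0.0]
contact_force: [0.1, -0.4, -4.8]
finger_gap: 0.0481
```

jog_arm:
  increments:
    - [[0,0,0.1],[0,0,0],4]
    - [[0,0,0.05],[0,0,0],4]
    - [[0,0,0],[0,0,0],4]

```text
time_s: 16.55
tool_pos: [0.5757, 0.1301, 0.0132]
orientation: [-0.0, 0.653, 0.758, 0.0]
contact_force: [-1.6, 0.4, 4.6]
finger_gap: 0.0487
```

The force flipped sign (-4.8 to +4.6 N), so the stone is on the floor. I'll release.

jog_arm:
  increments:
    - [[0,0,0],[0,0,0],5]
    - [[0,0,0],[0,0,0],5.5]
    - [[0,0,0],[0,0,0],6.2]
    - [[0,0,0],[0,0,0],6.8]
    - [[0,0,0],[0,0,0],6.8]
    - [[0,0,0],[0,0,0],6.8]
    - [[0,0,0],[0,0,0],6.8]

```text
time_s: 17.25
tool_pos: [0.5756, 0.1301, 0.0128]
orientation: [0.0, 0.653, 0.758, 0.0]
contact_force: [0.5, 0.6, 0.6]
finger_gap: 0.068
```

jog_arm:
  increments:
    - [[0,0,-0.5],[0,0,0],6.8]
    - [[0,0,-1],[0,0,0],6.8]
    - [[0,0,-2],[0,0,0],6.8]
    - [[0,0,-3],[0,0,0],6.8]
    - [[0,0,-4],[0,0,0],6.8]
    - [[0,0,-4],[0,0,0],6.8]
    - [[0,0,-4],[0,0,0],6.8]
    - [[0,0,-4],[0,0,0],6.8]

```text
time_s: 18.05
tool_pos: [0.5752, 0.1297, 0.2404]
orientation: [0.0, 0.653, 0.758, 0.0]
contact_force: [0.6, 0.4, -0.0]
finger_gap: 0.0679
```

```bash
python3 -c "
from h import *
print('over handle');todo([.6655,.1931,.24],8.3)
cv2.imwrite('pics/wrist10.png',env.read_camera('wrist')['color'])
s=env.read_camera('scene')['color'];cv2.imwrite('pics/scene10.png',s)"
```

```text
over handle
t 18.05 pos [0.5752 0.1297 0.2404] F [ 0.6  0.4 -0. ] gap 0.0679
shift cm [4.93 9.86 0.05]
turn deg [ 0.04 -0.01  0.2 ]
```

View pics/wrist10.png

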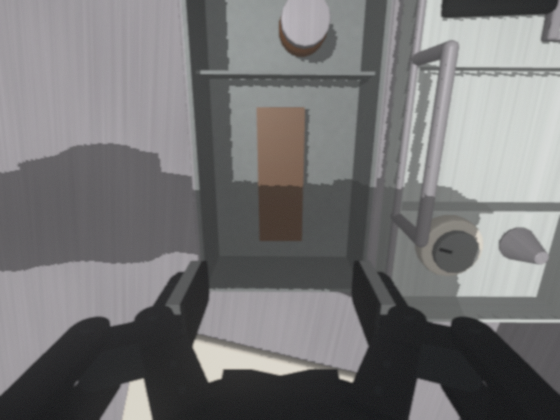

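View pics/scene10.png

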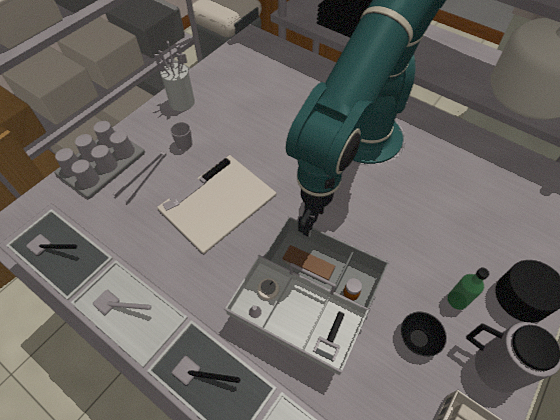

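The stone lies flat in the bay at (258–305, 106–241) in the wrist view, with clearance all round. Back to the handle.

jog_arm:
  increments:
    - [[1.2,2.4,0],[0,0,0],6.8]
    - [[1.3,2.5,0],[0,0,0],6.8]
    - [[1.2,2.5,0],[0,0,0],6.8]
    - [[1.1,2.3,0],[0,0,0],6.8]
    - [[0,0,0],[0,0,0],6.8]
    - [[0,0,0],[0,0,0],6.8]

```text
time_s: 18.75
tool_pos: [0.6642, 0.1916, 0.2378]
orientation: [0.0, 0.653, 0.758, -0.0]
contact_force: [0.1, -0.5, 0.4]
finger_gap: 0.0679
```

```bash
python3 -c "
from h import *
todo([.6647,.1925,.160],8.3)
cv2.imwrite('pics/wrist11.png',env.read_camera('wrist')['color'])"
```

```text
t 18.75 pos [0.6642 0.1916 0.2378] F [ 0.1 -0.5  0.4] gap 0.0679
shift cm [0.09 0.06 7.78]
turn deg [-0.02  0.04  0.22]
```

View pics/wrist11.png

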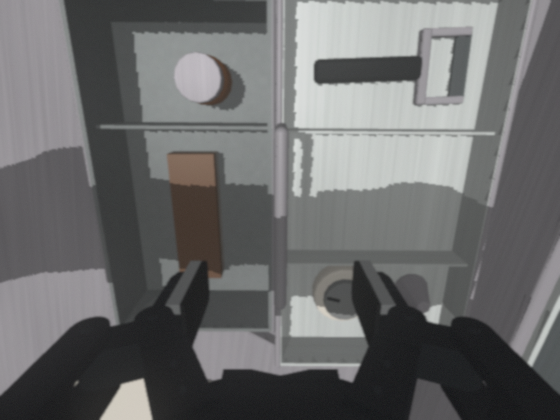

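The bar (column 280) is centred between the fingers. I'll descend and close.

jog_arm:
  increments:
    - [[0,0.05,2],[0,0,0],6.8]
    - [[0,0,3],[0,0,0],6.8]
    - [[0,0,2],[0,0,0],6.8]
    - [[0,0,0.7],[0,0,0],6.8]
    - [[0,0,0],[0,0,0],6]
    - [[0,0,0],[0,0,0],4]
    - [[0,0,0],[0,0,0],2.5]
    - [[0,0,0],[0,0,0],1.5]

```text
time_s: 19.6
tool_pos: [0.6652, 0.192, 0.1618]
orientation: [0.0, 0.653, 0.758, 0.001]
contact_force: [0.5, 0.2, 0.3]
finger_gap: 0.0165
```

jog_arm:
  increments:
    - [[0,0,0],[0,0,0],1]
    - [[0,0,0],[0,0,0],0.5]
    - [[0,0,0],[0,0,0],0]
    - [[0,0,0],[0,0,0],0]
    - [[0,0,0],[0,0,0],0]

```text
time_s: 20.1
tool_pos: [0.6649, 0.192, 0.1611]
orientation: [-0.0, 0.653, 0.758, 0.0]
contact_force: [-3.2, -1.0, 6.0]
finger_gap: 0.0069
```

```bash
python3 -c "
from h import *
arc()"
```

```text
box shift cm [17.67 -0.06  0.91] s 1.995 r 10.56 F [-3.2 -1.   6. ] t 20.1
```

jog_arm:
  increments:
    - [[0,-0.2,-0.25],[0,0,0],0]
    - [[0,-0.35,-0.4],[0,0,0],0]
    - [[0,-0.5,-0.55],[0,0,0],0]
    - [[0,-0.75,-0.7],[0,0,0],0]
    - [[0,-0.8,-0.65],[0,0,0],0]

```text
time_s: 20.6
tool_pos: [0.6397, 0.1884, 0.1867]
orientation: [0.001, 0.653, 0.758, 0.001]
contact_force: [6.3, 2.7, -3.5]
finger_gap: 0.0071
```

```bash
python3 -c "
from h import *
arc()"
```

```text
box shift cm [15.13 -0.06  3.47] s 1.653 r 10.6 F [ 6.3  2.7 -3.5] t 20.6
```

jog_arm:
  increments:
    - [[0,-0.9,-0.55],[0,0,0],0]
    - [[0,-0.95,-0.45],[0,0,0],0]
    - [[0,-1,-0.35],[0,0,0],0]
    - [[0,-1,-0.25],[0,0,0],0]
    - [[0,-1.05,-0.15],[0,0,0],0]
    - [[0,-1.05,-0.05],[0,0,0],0]
    - [[0,-1.05,0.05],[0,0,0],0]

```text
time_s: 21.3
tool_pos: [0.571, 0.1785, 0.2054]
orientation: [0.001, 0.652, 0.758, 0.002]
contact_force: [3.3, 4.7, 10.1]
finger_gap: 0.0068
```

```bash
python3 -c "
from h import *
arc()"
```

```text
box shift cm [ 8.19 -0.04  5.34] s 0.962 r 10.63 F [ 3.3  4.7 10.1] t 21.3
```

jog_arm:
  increments:
    - [[0,-1.05,0.15],[0,0,0],0]
    - [[0,-1,0.25],[0,0,0],0]
    - [[0,-1,0.35],[0,0,0],0]
    - [[0,-0.95,0.45],[0,0,0],0]
    - [[0,-0.9,0.55],[0,0,0],0]
    - [[0,-0.85,0.65],[0,0,0],0]
    - [[0,-0.7,0.65],[0,0,0],0]

```text
time_s: 22.0
tool_pos: [0.505, 0.169, 0.1737]
orientation: [-0.001, 0.652, 0.758, 0.0]
contact_force: [-9.0, 3.9, 10.8]
finger_gap: 0.0065
```

```bash
python3 -c "
from h import *
arc()"
```

```text
box shift cm [ 1.53 -0.03  2.17] s 0.252 r 10.6 F [-9.   3.9 10.8] t 22.0
```

jog_arm:
  increments:
    - [[0,-0.5,0.6],[0,0,0],0]
    - [[0,-0.4,0.5],[0,0,0],0]
    - [[0,-0.3,0.45],[0,0,0],0]
    - [[0,-0.2,0.35],[0,0,0],0]
    - [[0,-0.1,0.15],[0,0,0],0]
    - [[0,0,0],[0,0,0],0]

```text
time_s: 22.6
tool_pos: [0.4899, 0.1669, 0.1531]
orientation: [-0.001, 0.652, 0.758, -0.0]
contact_force: [-16.3, 4.7, 16.2]
finger_gap: 0.0067
```

```bash
python3 -c "
from h import *
arc()"
```

```text
box shift cm [-0.   -0.02  0.11] s 0.009 r 10.56 F [-16.3   4.7  16.2] t 22.6
```

The tray looks home. I'll press down slightly to confirm it is seated.

jog_arm:
  increments:
    - [[0,0,0.1],[0,0,0],0]
    - [[0,0,0.1],[0,0,0],0]
    - [[0,0,0],[0,0,0],0]

```text
time_s: 22.9
tool_pos: [0.4901, 0.167, 0.1525]
orientation: [-0.002, 0.652, 0.758, 0.0]
contact_force: [-28.2, 0.9, 49.9]
finger_gap: 0.0069
```

```bash
python3 -c "
from h import *
arc()"
```

```text
box shift cm [ 0.02 -0.02  0.05] s 0.005 r 10.51 F [-28.2   0.9  49.9] t 22.9
```

It's hard on its stop: 50 N with no further travel. I'll relieve the load, release and back off.

jog_arm:
  increments:
    - [[0,-0.1,-0.1],[0,0,0],0]
    - [[0,0,0],[0,0,0],1]
    - [[0,0,0],[0,0,0],3]
    - [[0,0,0],[0,0,0],5]
    - [[0,0,0],[0,0,0],6.5]
    - [[0,0,0],[0,0,0],6.5]

```text
time_s: 23.5
tool_pos: [0.4903, 0.1657, 0.1517]
orientation: [0.0, 0.653, 0.758, -0.0]
contact_force: [-0.1, 0.3, -0.1]
finger_gap: 0.0646
```

jog_arm:
  increments:
    - [[0,0,-1],[0,0,0],6.5]
    - [[0,0,-3],[0,0,0],6.5]
    - [[0,0,-4],[0,0,0],6.5]
    - [[0,0,-4],[0,0,0],6.5]
    - [[0,-3,-2],[0,0,0],6.5]
    - [[0,-4,0],[0,0,0],6.5]
    - [[0,-4,0],[0,0,0],6.5]
    - [[0,0,0],[0,0,0],6.5]

```text
time_s: 24.3
tool_pos: [0.3784, 0.1489, 0.2926]
orientation: [-0.001, 0.652, 0.758, 0.001]
contact_force: [1.0, -0.1, -0.7]
finger_gap: 0.065
```

```bash
python3 - <<'E'
from h import *
t=env.read_camera("top"); s=env.read_camera("scene")
cv2.imwrite('pics/scene12.png',s["color"]);cv2.imwrite('pics/top12.png',t["color"])
s0=cv2.imread('pics/scene0.png')
d=cv2.absdiff(s0,s["color"]).max(2); d=cv2.GaussianBlur(d,(5,5),0)
cv2.imwrite('pics/pair.png',np.hstack([cv2.resize(s0[200:330,250:400],(400,347),interpolation=cv2.INTER_CUBIC),cv2.resize(s["color"][200:330,250:400],(400,347),interpolation=cv2.INTER_CUBIC)]))
m=(d>25).astype(np.uint8);k,l,st,ce=cv2.connectedComponentsWithStats(m)
print([(st[i].tolist()) for i in range(1,k) if st[i,4]>40]); print(env.get_state()["contact_force"].round(1))
E
```

```text
[[285, 0, 220, 307, 16542], [501, 0, 59, 84, 2541], [344, 92, 6, 16, 53], [533, 165, 27, 34, 491], [197, 185, 50, 36, 927], [288, 222, 47, 36, 1056]]
[ 1.3 -0.1  0.3]
```

View pics/scene12.png

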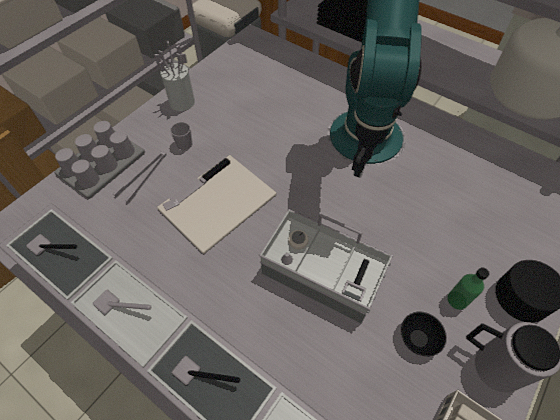

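View pics/pair.png

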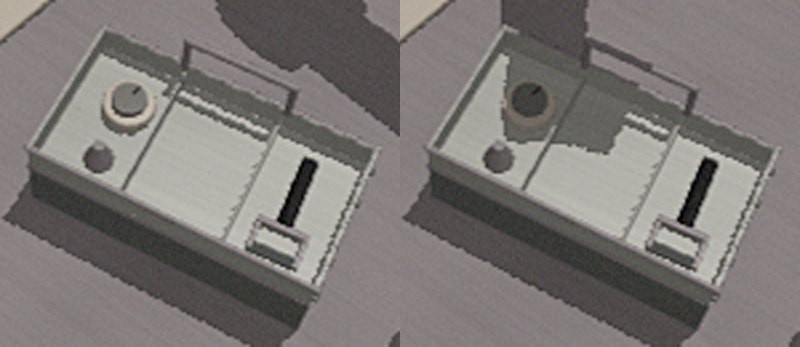

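The before and after views match: the tray is home, the timer, nozzle and peeler are where they were, and the only other changes are the missing stone and the arm with its shadow. I'll hand in.

```bash
python3 -c "
from bench import env
print(env.hand_in())"
```

```text
the job is handed in; nothing more can be done
None
```

The whetstone is stowed in the long bay, the tray is back home, and I handed the job in at about 24.5 s of the 72 s. The hand-in gave no verdict.

**What I did:**
- **Tray back:** I gripped the tray handle and swung the tray back to s ≈ 2.00, then let go.
- **Stone:** I gripped the stone across its width and lowered it into the long bay. I released it once the wrist force reversed from -4.8 N to +4.6 N, which showed it was on the floor.
- **Tray home:** I took the handle again, swung the tray over and lowered it fully home.

**Last checks:**
- **Stone:** the wrist and scene pictures taken after release show it flat and roughly centred in the bay. The tray now covers it, so I could not look again at the end.
- **Tray:** it seated at s ≈ 0.005, estimated from the tool position. Pressing down gave 50 N with almost no further travel, so I eased off before releasing. That 50 N was measured at the wrist (limit 120 N) while the fingers held the handle. I don't expect it to count against the 40 N limit on the arm and gripper body, but I could not check that.
- **Everything else:** the before and after scene pictures match for the box, the timer, nozzle and peeler, and for the items on the counter. Only the stone, the arm and its shadow differ. The jar was last seen in its bay before the tray closed.
- **Disagreement:** the camera views differed by up to about 6 mm on the box position and 4 mm on the stone. On the first handle grip the bar was about 2 mm off centre, and the fingers closed to 7 mm on the 9 mm bar. I corrected for the offset and it caused no trouble.

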